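# Load the heavy-duty stapler on the hallway shelf

## Robot

A 6-joint arm with a two-finger parallel gripper is mounted at the origin on the work surface. World frame = base frame: x ahead of the robot, y to its left, z up, the work surface at z = 0. Lengths are in m, angles in degrees, forces in N, time in s.
With the tool pointing down it reaches from about 0.325 to 0.9 m from the base axis. Payload 6.1 kg.
Tool frame: the origin (TCP) lies midway between the tips of the shut fingers; the grasp point (between the pads) lies grip_point_offset behind it (grip_point_offset is the distance from the TCP to the grasp point, in m); z points along the fingers, x is the direction in which the jaws open and shut, and the axes are right-handed (so a half turn about z gives the same grasp; the last joint's range is limited). The gripper opens to 85 mm and grips with 20 to 120 N. Pads are 22 mm wide; open, the fingers measure 114 mm over their backs; the gripper's body (76 mm by 85 mm) begins 54 mm behind the grasp point. The pads swing forward as they close: fully open they stand 13 mm farther back than shut.
Start: joints at [-74.719, 12.628, 87.462, -0, 79.91, -7.225], TCP at [0.239, -0.577, 0.231] pointing down, gripper open.
Joint ranges: [-170.65, 170.65], [-52.31, 119.04], [5.05, 147.46], [-71.25, 251.25], [11.57, 151.72], [-153.62, 153.62]. Speed limits (degrees/s): [147.25, 147.25, 172.46, 180, 180, 180].

## Interface

Orientations are given as a 3x3 rotation matrix whose columns are the frame's x, y, z axes.
In Python, from rig import get_obs, snapshot, calibration, job_done, grip_point_offset gives the robot as it stands.
- The arm moves only by the shell command python3 -m creep 'ROWS'. ROWS is JSON, a list that holds one entry, the list of rows, each a list of 7 numbers: the opening, from 0 (shut) to 1 (fully open), then the shift along the tool's x, y, z in m, then the turn, a rotation vector about the tool's x, y, z in rad. In form: [[[grip, tx, ty, tz, rx, ry, rz], ...]]. A call has 1 to 12 rows; each row shifts and turns the commanded pose from where the row before left it, along the tool's axes as they then stand; what a row does not reach is not made up. A row lasts 1/12 s, in which the tool goes at most 41.7 mm and 7.16 degrees, less where a joint would pass 70% of its speed; a pose out of reach is approached as far as the arm can. A call is refused whole if a number of a shift passes 0.0417 or a number of a turn 0.125, either way. A call with a gripper value outside its range is refused whole. The fingers move at their own pace and stop on an object; the grip force is fixed at half the most. Time passes only in rows, so rows that do not move let the fingers close. It gives the time, the measured TCP pose, the force and the opening at its end, in the units of the state.
- get_obs(): the state, without advancing time (a new reading comes with each control period).
- snapshot(name): name is "scene" or "side" or "wrist"; returns (picture, depth): 400x640x3 uint8, blue, green, red; 400x640 float32, m along the optical axis (not along the pixel's ray), 0 where there is no reading.
- calibration(name): a dict with "fx", "fy", "cx", "cy" (pixels), "R" (3x3) and "t" (3): a world point X has camera coordinates R X + t. Camera axes: x right, y down, z forward; pixel columns grow to the right and rows downward; lengths in m; the calibration is good to about 2 mm. A picture is of the moment at which its call begins: read the wrist's pose just before it. calibration takes no time and is no camera call; for the wrist camera it gives the pose at the moment of the call.
- job_done(): hands the job in, once; it reports no verdict.
The state is a dict: "clock": time; "qpos": joint angles; "qvel": joint speeds; "tau": joint torques, N m; "ee_pos": TCP position; "eef_rot": TCP orientation; "force": force on the tool from outside, world axes, zero at the start; "moment": the same for the moment, N m; "grip_width": opening from 0.0 (shut) to 1.0 (fully open).
Only numpy, scipy, OpenCV 4.12 (cv2) and the standard library are available. Lean on these libraries where they do the work, as an engineer would, in place of code of your own. Each camera call takes 0.05 s, during which the arm holds its last target.

## Task

Slide the stapler's red rail fully open, load the one staple strip that properly fits the magazine channel (the middle of the three widths) by pushing the yellow spring follower back with it, so that it lies flat in the channel with its front end against the front stop, and then slide the rail fully shut over it. Leave the other two strips, the jar and the toys where they stand.

Things in the scene. Friction and masses are not known exactly. Their poses are not given: they have to be found in the camera images.
- seat (a point): point fixed on the stapler: where the centre of the strip lies once loaded home (49 mm above the table). x axis along the magazine channel, from the nose (front, -x) to the tail (+x); z up. The stapler does not move. A strip held level with its bottom just above the front stop still meets the upper part of the follower, so it can push the follower back and then be lowered behind the stop
- stapler: grey heavy-duty desk stapler, fixed; origin under the centre of its base on the table, 51 mm to +x of seat, axes as seat. Base 210 (x) x 64 mm, 18 mm high; the press arm is folded back beyond the tail, x from 98 to 240 mm, at most 56 mm high. The red rail and the yellow follower slide along its top
- channel_floor (a point): centre of the steel channel's floor, straight below seat (35 mm above the table). The open-topped channel is 16 mm wide inside, flared about 2 mm a side in its top 4 mm, 26 mm wide outside; its walls rise 12 mm over the floor (tops 47 mm above the table), so a loaded strip stands 16 mm out of them
- front_stop (a point): middle of the top edge of the front stop's inner face (faces +x, the strip's front end rests on it), 39 mm to -x of seat; the stop is 12 mm thick, 26 mm wide and rises 12 mm over the channel floor, to 47 mm above the table
- follower_face (a point): middle of the front face of the yellow spring follower in the channel, axes as seat; the face is 14 mm wide and reaches from 0.5 to 28.5 mm over the channel floor
- follower (a joint): travel of the follower towards the tail, m: 0 at rest (its face 40 mm behind the front stop's inner face, that is 1 mm to +x of seat), 0.048 at most, about 0.038 with a strip loaded home. A spring pushes it to the front: 2.4 N at 0, 4 N at 0.04
- rail_tab (a point): centre of the black tab on the red rail, 3 mm to +x of seat when shut, axes as seat: 30 mm long (x), 12 mm wide (y), 22 mm high, from 69 to 91 mm above the table; free all round for a pinch from above across its width. The rail is an inverted U, 92 mm long, 32 mm wide, tab mid-length; roof 66 to 69 mm above the table (3 mm over a loaded strip), skirts down to 45 mm
- rail (a joint): how far the rail is slid open towards the tail (+x of seat), m: 0 shut, 0.100 fully open (hard stops at both). Starts between 0 and 0.05, covering the channel, and stays where it is left (friction 1.5 N). Fully open its front edge is 96 mm behind the front stop's inner face, clear of the strip's space
- middle_strip (a point): point at the centre (half-way up) of the middle strip, the one that fits the channel: a stiff glued steel strip of staples, crowns up, 78 mm long (its x axis), 13 mm wide (its y axis), 28 mm high (its z axis, up). Starts flat on the blue mat tile; the three strips look alike but for width, in any order, about 75 mm apart
- narrow_strip (a point): point at the centre (half-way up) of the narrow strip (too loose: wrong): a stiff glued steel strip of staples, crowns up, 78 mm long (its x axis), 8 mm wide (its y axis), 28 mm high (its z axis, up). Starts flat on the blue mat tile; the three strips look alike but for width, in any order, about 75 mm apart
- wide_strip (a point): point at the centre (half-way up) of the wide strip (does not enter: wrong): a stiff glued steel strip of staples, crowns up, 78 mm long (its x axis), 19 mm wide (its y axis), 28 mm high (its z axis, up). Starts flat on the blue mat tile; the three strips look alike but for width, in any order, about 75 mm apart
- mat: blue hard silicone car mat tile, fixed, 130 mm (x) by 240 mm (y), 6 mm thick; origin at the centre of its underside. The strips lie on it side by side along its y axis
- van: white die-cast van, 110 x 46 x 52 mm high, length along its x; origin at the centre of its underside; stands beside the stapler
- mixer: orange plastic cement mixer, 125 x 60 x 88 mm high, length along its x; origin at the centre of its underside; stands beside the stapler on the robot's side
- forklift: steel toy forklift, 120 (x, forks to -x) x 50 x 82 mm high; origin at the centre of the underside of its body; stands by the mat's -y end
- jar: glass jar with clip-on white lid, 77 mm across, 104 mm high; origin at the centre of its underside
- strip_middle: the middle strip again: its origin is the centre of its underside, axes as for middle_strip
Things that resemble listed ones, but are neither listed nor needed, are in the scene too. What is shaped like the strip_middle but brown is not meant.

How it is judged (in metres and radians):
On the way, in this order (a step that is already met when the one before it is completed fails the run):
1. the rail is slid open (at least 88 of its 100 mm) (value of joint rail above 0.088 m), for 0.1 s.
2. with the rail still open, the middle strip lies home in the channel, against the front stop, let go by the fingers (x of middle_strip in the frame of seat between -0.003 and 0.003 m and y of middle_strip in the frame of seat between -0.0025 and 0.0025 m and z of middle_strip in the frame of seat between -0.003 and 0.003 m and angle between the x axis of middle_strip and the x axis of seat, either way round below 0.07 rad and angle between middle_strip's own z axis and vertical below 0.07 rad and value of joint rail above 0.08 m and contact force between the fingers and strip_middle below 0.05 N), for 0.2 s.
At the end, for the whole second after the job is handed in: The middle strip is at rest in the channel with its centre within 3 mm of its home place lengthwise and in height and 2.5 mm sideways, level and in line to 0.07 rad, the follower behind it (34 to 42 mm back), and the rail shut to within 4 mm (x of middle_strip in the frame of seat between -0.003 and 0.003 m and y of middle_strip in the frame of seat between -0.0025 and 0.0025 m and z of middle_strip in the frame of seat between -0.003 and 0.003 m and angle between the x axis of middle_strip and the x axis of seat, either way round below 0.07 rad and angle between middle_strip's own z axis and vertical below 0.07 rad and value of joint rail below 0.004 m and value of joint follower between 0.034 and 0.042 m and linear speed of strip_middle below 0.02 m/s); the robot touches nothing.
It fails at once if the narrow or the wide strip is moved more than 25 mm (distance of any of narrow_strip, wide_strip from where it was at the start of the episode above 0.025 m).
It fails at once if the van or the cement mixer is moved more than 25 mm (distance of any of van, mixer from where it was at the start of the episode above 0.025 m).
It fails at once if the forklift or the jar is moved more than 25 mm (distance of any of forklift, jar from where it was at the start of the episode above 0.025 m).
It also fails if it takes over 58 s, if anything falls off the work surface, if the arm or the gripper's body presses on something with over 40 N, if the wrist force passes 120 N, or if a joint passes its speed limit or range.

## Working session

There is one attempt and no reset: what is moved stays moved. The work goes in short steps, Python scripts to look and compute and a shell command to move; the robot and the scene stay as the last step left them, time stands still between calls to the robot, and variables do not carry over. Pictures are saved under pics/ and viewed, and the job is handed in when it is done.

```bash
ls; mkdir -p pics; python3 - <<'E'
from rig import *
import rig,cv2,numpy as np
print(get_obs(), grip_point_offset)
for n in ["scene","side","wrist"]:
    c=calibration(n); p,d=snapshot(n)
    np.savez(f"{n}0.npz",p=p,d=d,**c)
    cv2.imwrite(f"pics/{n}0.png",p); print(n,c)
E
```

```text
pics
{'clock': 0.0, 'qpos': array([-7.47198469e+01,  1.26754177e+01,  8.75244797e+01, -1.80837691e-03,
        7.99067377e+01, -7.22418014e+00]), 'qvel': array([ 0.00572515, -0.08443071, -0.11654538,  0.00062671, -0.01481479,
        0.02344413]), 'tau': array([-3.17971382e-03, -4.96898246e+01, -3.89402139e+01, -4.08982714e-04,
        1.11710391e-02, -8.27261118e-06]), 'ee_pos': array([ 0.23906319, -0.57684985,  0.23020917]), 'eef_rot': array([[ 3.82757959e-01, -9.23848513e-01, -5.20456004e-04],
       [-9.23846806e-01, -3.82758259e-01,  1.78714999e-03],
       [-1.85026469e-03, -2.03224264e-04, -9.99998268e-01]]), 'force': array([ 0.12057263,  0.34698013, -0.63425841]), 'moment': array([ 0.0424042 , -0.00653738,  0.0189572 ]), 'grip_width': 1.0005099342430497} 0.0187
scene {'fx': 436.7865859229552, 'fy': 436.7865859229552, 'cx': 316.3179736192805, 'cy': 206.78097974098367, 'R': array([[-0.08769504,  0.99607756,  0.01179296],
       [ 0.87304546,  0.08255326, -0.48060022],
       [-0.47968865, -0.03185046, -0.87686051]]), 't': array([ 0.07925329, -0.48843123,  1.30369944])}
side {'fx': 419.74032784541123, 'fy': 419.74032784541123, 'cx': 318.836980349874, 'cy': 202.60765130486968, 'R': array([[-0.9936016 , -0.11251888, -0.00976576],
       [-0.07460373,  0.71878313, -0.69122001],
       [ 0.08479476, -0.68606874, -0.72257839]]), 't': array([0.56449546, 0.12580761, 0.93520975])}
wrist {'fx': 301.8749205769337, 'fy': 301.8749205769337, 'cx': 321.14254985010143, 'cy': 196.91494509967052, 'R': array([[ 0.38306441, -0.92372105, -0.00103938],
       [-0.87896058, -0.36484794,  0.30710632],
       [-0.28405978, -0.11672793, -0.95167465]]), 't': array([-0.6249247 , -0.03946667,  0.3804943 ])}
```

View pics/scene0.png

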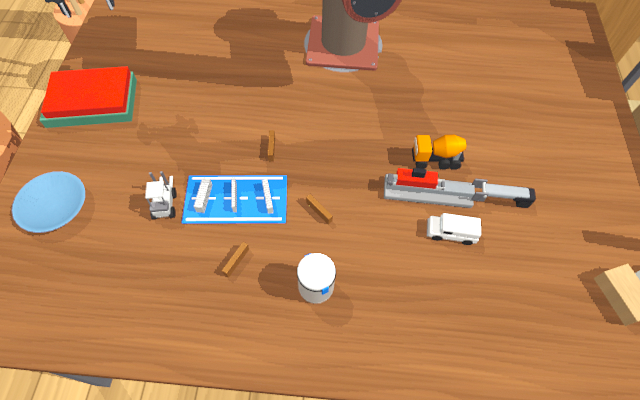

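View pics/side0.png

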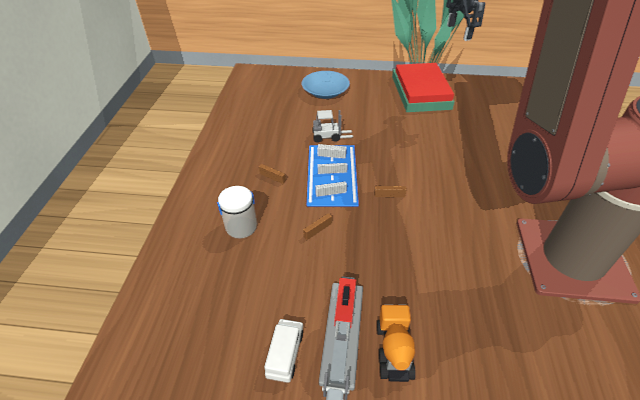

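View pics/wrist0.png

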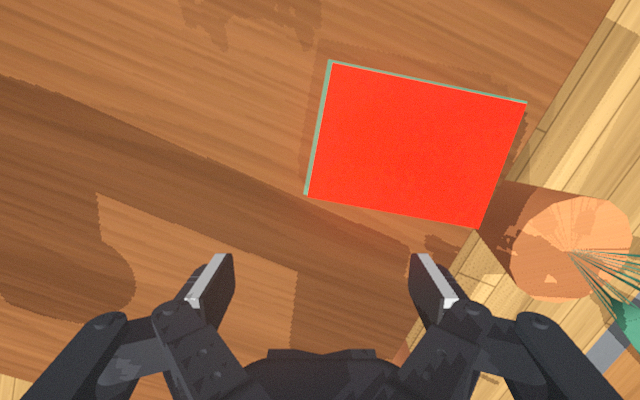

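The stapler is on the right of the scene view (cols 385–535, nose on the left, i.e. world -y). The mat with three strips is at cols 185–287. Next I'll measure both.

```bash
cat > h.py <<'E'
import numpy as np,cv2
def load(f): 
    z=np.load(f); return {k:z[k] for k in z.files}
def ray(c,u,v,z):
    u=np.atleast_1d(u).astype(float);v=np.atleast_1d(v).astype(float)
    C=-c['R'].T@c['t']
    d=np.stack([(u-c['cx'])/c['fx'],(v-c['cy'])/c['fy'],np.ones_like(u)],1)@c['R']
    return C+d*((z-C[2])/d[:,2])[:,None]
def cloud(c):
    v,u=np.mgrid[0:400,0:640]; d=c['d']
    P=np.stack([(u-c['cx'])/c['fx']*d,(v-c['cy'])/c['fy']*d,d],-1)
    return (P-c['t'])@c['R']
def proj(c,X):
    X=np.atleast_2d(X); p=X@c['R'].T+c['t']
    return np.stack([c['fx']*p[:,0]/p[:,2]+c['cx'],c['fy']*p[:,1]/p[:,2]+c['cy']],1)
E
python3 - <<'E'
from h import *
for n in ["scene","side"]:
    c=load(n+"0.npz");W=cloud(c);p=c['p'].astype(int)
    B,G,R=p[...,0],p[...,1],p[...,2]
    reg=(W[...,1]>0.1)&(W[...,0]>.3)&(W[...,0]<.8)&(c['d']>0)
    red=reg&(R>150)&(G<80)&(B<80)
    print(n,'red',red.sum(),np.median(W[red],0))
    m=red.astype(np.uint8); rr=cv2.minAreaRect(np.argwhere(red)[:,::-1].astype(np.float32)); print(rr)
    box=cv2.boxPoints(rr);print(ray(c,box[:,0],box[:,1],0.069).round(4))
    # strips: white pixels z>0.02 near mat
    blue=(B>150)&(R<90)&(c['d']>0)&(W[...,1]<0.1)&(W[...,2]<0.02)&(W[...,2]>-.01)&(W[...,0]>.35)
    n_,l,s,ce=cv2.connectedComponentsWithStats(blue.astype(np.uint8))
    print('blue',np.median(W[blue],0),W[blue].min(0),W[blue].max(0))
    st=(W[...,2]>0.024)&(W[...,2]<0.042)&(W[...,1]<0)&(W[...,1]>-.35)&(W[...,0]>.35)&(W[...,0]<.75)&(abs(R-B)<40)&(R>100)
    k,l,s,ce=cv2.connectedComponentsWithStats(st.astype(np.uint8))
    for i in range(1,k):
        if s[i,4]>40:
            q=np.argwhere(l==i)[:,::-1].astype(np.float32)
            w=W[l==i]; rt=cv2.minAreaRect((ray(c,q[:,0],q[:,1],.034)[:,:2]*1000).astype(np.float32))
            print(s[i],ce[i].round(1),np.median(w,0).round(4),rt)
    x,y,w,h=(375,120,175,130) if n=="scene" else (250,265,200,135)
    cv2.imwrite(f"pics/{n}_st.png",cv2.resize(c['p'][y:y+h,x:x+w],None,fx=4,fy=4,interpolation=cv2.INTER_CUBIC))
    x,y,w,h=(175,165,125,70) if n=="scene" else (290,135,90,80)
    cv2.imwrite(f"pics/{n}_mat.png",cv2.resize(c['p'][y:y+h,x:x+w],None,fx=6,fy=6,interpolation=cv2.INTER_CUBIC))
E
```

```text
scene red 572 [0.50676642 0.19226558 0.06794023]
((416.5121765136719, 177.89024353027344), (41.85355758666992, 16.675161361694336), 6.340191841125488)
[[0.5245 0.1438 0.069 ]
 [0.479  0.148  0.069 ]
 [0.4826 0.2434 0.069 ]
 [0.5279 0.2372 0.069 ]]
blue [ 0.56814246 -0.21300349  0.00639348] [ 0.48788107 -0.34753325 -0.00242877] [ 0.63477185 -0.09845575  0.01138103]
[194 178  17  32 294] [202.3 193. ] [ 0.5693 -0.2945  0.034 ] ((569.4757080078125, -294.611572265625), (22.29001235961914, 84.1550064086914), 87.87527465820312)
[232 178   4  31 121] [233.5 193.3] [ 0.5636 -0.2229  0.0334] ((561.9369506835938, -222.97222900390625), (81.48480987548828, 7.008872032165527), 10.3220796585083)
[263 179  10  31 165] [267.1 194.2] [ 0.559  -0.1452  0.0344] ((557.4911499023438, -145.51197814941406), (82.8517837524414, 12.43283462524414), 16.946884155273438)
side red 565 [0.49462159 0.20562955 0.0696952 ]
((344.94598388671875, 302.2764892578125), (16.783750534057617, 48.15762710571289), 5.856013774871826)
[[0.5112 0.2519 0.069 ]
 [0.5105 0.1493 0.069 ]
 [0.4776 0.1498 0.069 ]
 [0.4811 0.252  0.069 ]]
blue [ 0.55159329 -0.19359116  0.00692978] [ 0.4821932 -0.3499951 -0.0008706] [ 0.75707946 -0.09702778  0.01697587]
[318 144  28  10 202] [331.1 148.4] [ 0.5669 -0.2908  0.0338] ((566.6289672851562, -290.4000549316406), (33.77321243286133, 78.06487274169922), 87.50044250488281)
[318 163  29   7 145] [332.  165.7] [ 0.5578 -0.2226  0.0322] ((557.3147583007812, -219.44393920898438), (75.48681640625, 21.06905174255371), 10.119240760803223)
[316 182  30  10 190] [330.6 186.3] [ 0.5544 -0.1435  0.034 ] ((554.004638671875, -141.5245361328125), (78.14254760742188, 23.662010192871094), 17.38413429260254)
```

View crops.

View pics/scene_st.png

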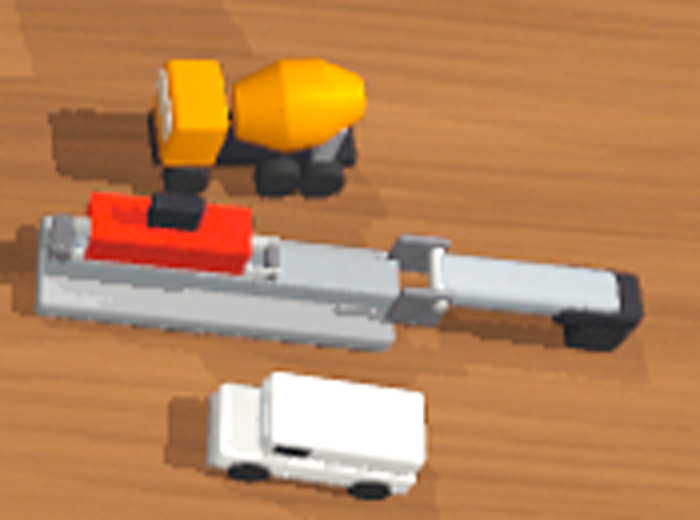

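View pics/side_st.png

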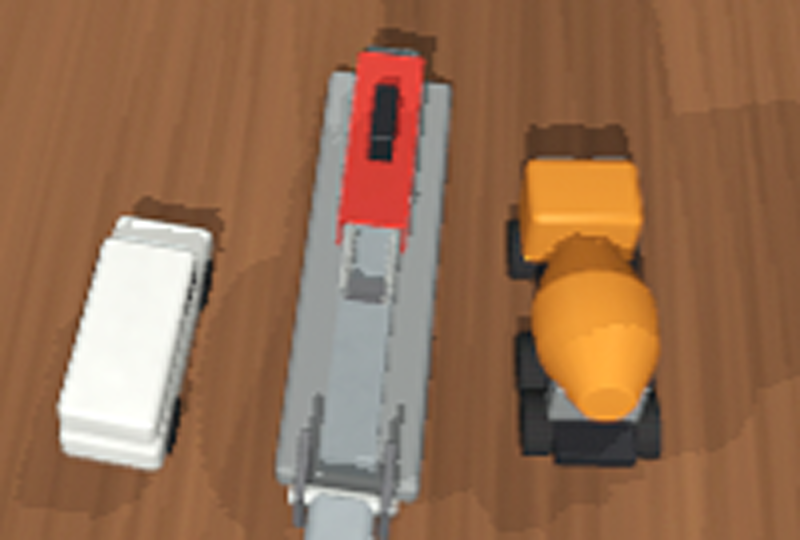

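View pics/scene_mat.png

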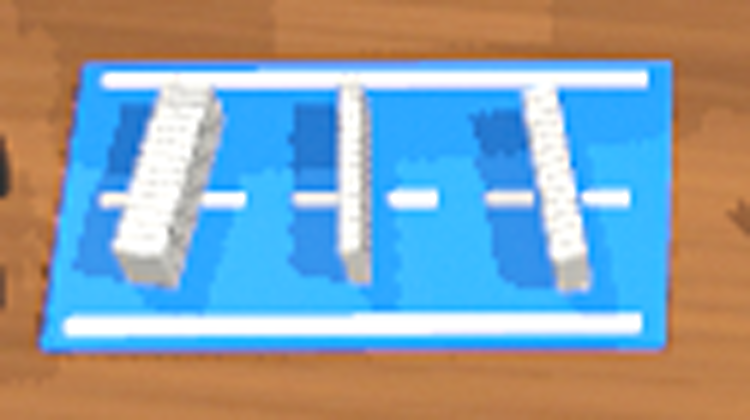

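Reading the views: the right-hand strip in the scene (col 267) is the middle one, about 12.4 mm wide at (0.557, -0.145), with its axis about 17° off world x. The stapler's axis lies along roughly +y, and the tab is near (0.50, 0.18). Next I'll compute the tool-to-camera geometry and the toy clearances.

```bash
cat >> h.py <<'E'
def yawR(deg):
    a=np.radians(deg);c,s=np.cos(a),np.sin(a)
    return np.array([[c,s,0],[s,-c,0],[0,0,-1.]])
def go(target,yaw=None):
    from rig import get_obs
    o=get_obs();R=o['eef_rot'];p=o['ee_pos']
    d=R.T@(np.array(target)-p)
    print('clock',round(o['clock'],2),'pos',p.round(4),'yaw',round(np.degrees(np.arctan2(R[1,0],R[0,0])),2),'grip',round(o['grip_width'],3),'F',o['force'].round(1))
    print('tool shift',d.round(4),'norm',np.linalg.norm(d).round(3))
    if yaw is not None:
        from scipy.spatial.transform import Rotation as Ro
        print('turn rotvec',Ro.from_matrix(R.T@yawR(yaw)).as_rotvec().round(4))
E
python3 - <<'E'
from h import *
from rig import *
o=get_obs();c=calibration('wrist');C=-c['R'].T@c['t']
print('cam in tool',o['eef_rot'].T@(C-o['ee_pos']),'R cam in tool\n',(o['eef_rot'].T@c['R'].T).round(3))
for n in ["scene","side"]:
    c=load(n+"0.npz");W=cloud(c);p=c['p'].astype(int);B,G,R=p[...,0],p[...,1],p[...,2]
    reg=(W[...,1]>0.1)&(W[...,0]>.3)&(W[...,0]<.8)&(c['d']>0)
    m=reg&(R>200)&(G>100)&(B<80)&(W[...,2]>.04);print('mixer',W[m].min(0),W[m].max(0))
    m=reg&(R>180)&(G>180)&(B>180)&(W[...,2]>.03)&(W[...,0]>.55);print('van',W[m].min(0),W[m].max(0))
    m=reg&(R<70)&(G<70)&(B<80)&(W[...,2]>.06)&(W[...,1]<.3)&(W[...,0]>.46);print('tab',m.sum(),W[m].min(0),W[m].max(0),np.median(W[m],0))
go([.50,.13,.25],-1.7)
E
```

```text
cam in tool [ 0.00058048 -0.07946258 -0.14325697] R cam in tool
 [[ 1.     0.     0.001]
 [-0.     0.952  0.307]
 [-0.001 -0.307  0.952]]
mixer [0.37631326 0.1672476  0.04002709] [0.47918953 0.31133397 0.08766274]
van [0.57759406 0.22925725 0.0301041 ] [0.62691523 0.3356968  0.05679477]
tab 103 [0.49038298 0.18056876 0.06893889] [0.50388571 0.2073084  0.0937748 ] [0.50010194 0.19423044 0.08712788]
mixer [0.37282997 0.19925706 0.04045795] [0.4260988  0.31469923 0.08821957]
van [0.57601333 0.22932007 0.03000622] [0.62547349 0.33922544 0.05682687]
tab 90 [0.49018378 0.18289113 0.07419396] [0.49988903 0.21162315 0.09484124] [0.49500126 0.20166119 0.09084444]
clock 0.15 pos [ 0.2391 -0.577   0.2304] yaw -67.5 grip 1.0 F [ 0.4 -0.4  0.5]
tool shift [-0.5533 -0.5116 -0.0187] norm 0.754
turn rotvec [-1.0000e-03  1.3000e-03 -1.1484e+00]
```

```bash
python3 -m creep '[[[0.45,-0.0291,-0.0269,-0.001,0,0,0],[0.45,-0.0291,-0.0269,-0.001,0,0,0],[0.45,-0.0291,-0.0269,-0.001,0,0,0],[0.45,-0.0291,-0.0269,-0.001,0,0,0],[0.45,-0.0291,-0.0269,-0.001,0,0,0],[0.45,-0.0291,-0.0269,-0.001,0,0,0],[0.45,-0.0291,-0.0269,-0.001,0,0,0],[0.45,-0.0291,-0.0269,-0.001,0,0,0],[0.45,-0.0291,-0.0269,-0.001,0,0,0],[0.45,-0.0291,-0.0269,-0.001,0,0,0],[0.45,-0.0291,-0.0269,-0.001,0,0,0],[0.45,-0.0291,-0.0269,-0.001,0,0,0]]]'; python3 -c "
from h import *
go([.50,.13,.25],-1.7)"
```

```text
clock: 1.15
ee_pos: [0.4039, -0.1293, 0.2433]
eef_rot: [[0.382, -0.924, 0.0], [-0.924, -0.382, -0.0], [0.0, -0.0, -1.0]]
force: [1.0, 0.6, -0.3]
grip_width: 0.448
clock 1.15 pos [ 0.4039 -0.1293  0.2433] yaw -67.52 grip 0.448 F [ 1.   0.6 -0.3]
tool shift [-0.2029 -0.188  -0.0067] norm 0.277
turn rotvec [-1.0000e-04 -5.0000e-04 -1.1487e+00]
```

```bash
python3 -m creep '[[[0.45,-0.029,-0.0269,-0.001,0,0,0],[0.45,-0.029,-0.0269,-0.001,0,0,0],[0.45,-0.029,-0.0269,-0.001,0,0,0],[0.45,-0.029,-0.0269,-0.001,0,0,0],[0.45,-0.029,-0.0269,-0.001,0,0,0],[0.45,-0.029,-0.0269,-0.001,0,0,0],[0.45,-0.029,-0.0269,-0.001,0,0,0],[0.45,0,0,0,0,0,-0.115],[0.45,0,0,0,0,0,-0.115],[0.45,0,0,0,0,0,-0.115],[0.45,0,0,0,0,0,-0.115],[0.45,0,0,0,0,0,-0.115]]]'; python3 -m creep '[[[0.45,0,0,0,0,0,-0.115],[0.45,0,0,0,0,0,-0.115],[0.45,0,0,0,0,0,-0.115],[0.45,0,0,0,0,0,-0.115],[0.45,0,0,0,0,0,-0.115],[0.45,0,0,0,0,0,0],[0.45,0,0,0,0,0,0]]]'; python3 - <<'E'
from h import *
from rig import *
go([.50,.13,.25],-1.7)
c=calibration('wrist');p,d=snapshot('wrist');np.savez('w1.npz',p=p,d=d,**c);cv2.imwrite('pics/w1.png',p)
E
```

```text
clock: 2.15
ee_pos: [0.4998, 0.1286, 0.2499]
eef_rot: [[0.827, -0.562, -0.001], [-0.562, -0.827, -0.0], [-0.001, 0.001, -1.0]]
force: [-0.1, 0.6, -0.3]
grip_width: 0.451
clock: 2.73
ee_pos: [0.4999, 0.1284, 0.25]
eef_rot: [[1.0, -0.031, -0.001], [-0.031, -1.0, -0.0], [-0.001, 0.0, -1.0]]
force: [0.2, -0.1, 0.3]
grip_width: 0.449
clock 2.73 pos [0.4999 0.1284 0.25  ] yaw -1.8 grip 0.449 F [ 0.2 -0.1  0.3]
tool shift [ 0.0001 -0.0016  0.    ] norm 0.002
turn rotvec [ 0.      0.0005 -0.0017]
```

View pics/w1.png

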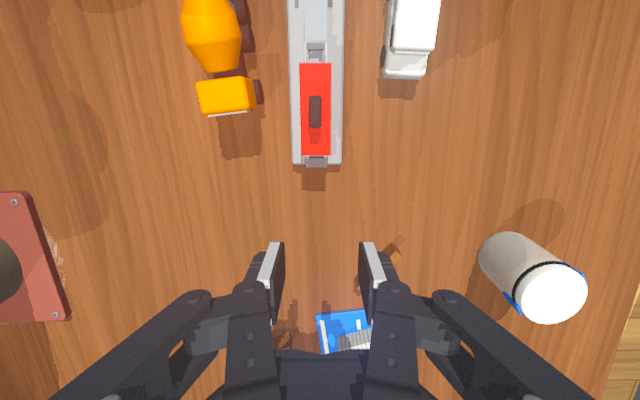

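The wrist view shows the red rail at cols 300–331, rows 63–155, the black tab at (315,111), and the nose at row ~165.

```bash
cat > meas.py <<'E'
from h import *
import sys
c=load(sys.argv[1]);p=c['p'].astype(int);B,G,R=p[...,0],p[...,1],p[...,2]
W=cloud(c)
def rect(m,z,name):
    k,l,s,ce=cv2.connectedComponentsWithStats(m.astype(np.uint8));i=1+np.argmax(s[1:,4])
    cs,_=cv2.findContours((l==i).astype(np.uint8),cv2.RETR_EXTERNAL,cv2.CHAIN_APPROX_NONE)
    q=max(cs,key=len)[:,0].astype(float)
    w=ray(c,q[:,0],q[:,1],z)[:,:2]
    r=cv2.minAreaRect((w*1000).astype(np.float32)); print(name,s[i],'centre',np.round(r[0],1),'size',np.round(r[1],1),'ang',round(r[2],2), 'depth z',np.median(W[...,2][l==i]).round(4))
    return l==i
st=(abs(W[...,0]-.5)<.08)&(W[...,1]>.08)
rm=rect(st&(R>150)&(G<90)&(B<90),.069,'rail')
tb=rect(st&(W[...,2]>.06)&(R<90)&(G<70)&(B<80)&(W[...,1]<.36),.091,'tab')
E
python3 meas.py w1.npz
python3 - <<'E'
from h import *
c=load('w1.npz')
cv2.imwrite('pics/w1c.png',cv2.resize(c['p'][0:180,270:370],None,fx=4,fy=3.3,interpolation=cv2.INTER_CUBIC)[:600])
p=c['p'].astype(int);W=cloud(c)
# base: gray edges at rows: pixel columns where gray spans; nose row
for r in (20,40,60,80,100,120,140,150):
    row=p[r]; sat=row.max(1)-row.min(1); g=np.where((sat<40)&(row.max(1)>90)&(abs(np.arange(640)-316)<35))[0]
    g2=g
    e=ray(c,[g.min()-.5,g.max()+.5],[r,r],.018)
    print(r,g.min(),g.max(),e[:,:2].round(4).tolist(),e.mean(0)[:2].round(4))
col=p[:,316];print([(r,col[r].tolist(),W[r,316].round(3).tolist()) for r in range(148,172,2)])
E
```

```text
rail [ 300   64   31   91 2310] centre [496.4 195.4] size [89.5 30.5] ang 87.9 depth z 0.0695
tab [ 414  290  181  110 8452] centre [ 709.9 -132.6] size [110.5 297.4] ang 49.13 depth z 0.3248
20 287 344 [[0.4678, 0.2907], [0.5315, 0.2887]] [0.4997 0.2897]
40 288 343 [[0.4676, 0.2709], [0.5302, 0.2689]] [0.4989 0.2699]
60 289 343 [[0.4674, 0.2504], [0.5301, 0.2484]] [0.4988 0.2494]
80 289 343 [[0.4661, 0.2291], [0.5299, 0.2271]] [0.498  0.2281]
100 290 342 [[0.4658, 0.207], [0.5285, 0.2051]] [0.4972 0.206 ]
120 291 342 [[0.4656, 0.184], [0.5283, 0.1821]] [0.4969 0.1831]
140 291 341 [[0.4641, 0.1601], [0.5269, 0.1582]] [0.4955 0.1592]
150 292 341 [[0.4646, 0.1478], [0.5267, 0.1459]] [0.4956 0.1468]
[(148, [42, 71, 255], [0.496, 0.157, 0.069]), (150, [51, 75, 255], [0.496, 0.155, 0.07]), (152, [50, 77, 255], [0.496, 0.153, 0.07]), (154, [46, 64, 255], [0.496, 0.151, 0.07]), (156, [114, 112, 126], [0.495, 0.143, 0.041]), (158, [119, 118, 141], [0.495, 0.142, 0.047]), (160, [132, 131, 151], [0.495, 0.14, 0.049]), (162, [128, 128, 148], [0.495, 0.138, 0.047]), (164, [127, 128, 146], [0.495, 0.135, 0.048]), (166, [132, 130, 146], [0.495, 0.133, 0.047]), (168, [65, 89, 144], [0.494, 0.12, 0.001]), (170, [61, 91, 149], [0.494, 0.118, 0.001])]
```

View pics/w1c.png

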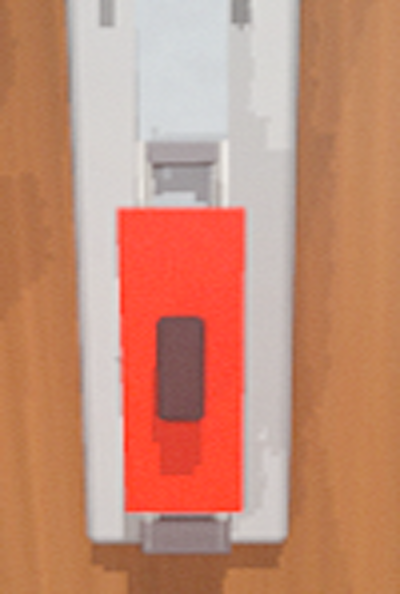

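```bash
python3 -m creep '[[[0.4,-0.0028,-0.0335,0.015,0,0,-0.001],[0.4,-0.0028,-0.0335,0.015,0,0,-0.001],[0.4,0,0,0.036,0,0,0],[0.4,0,0,0.036,0,0,0],[0.4,0,0,0.036,0,0,0],[0.4,0,0,0.02,0,0,0],[0.4,0,0,0.01,0,0,0],[0.4,0,0,0,0,0,0],[0.4,0,0,0,0,0,0]]]'; python3 - <<'E'
from h import *
from rig import *
go([.4964,.1957,.074],-1.9)
c=calibration('wrist');p,d=snapshot('wrist');np.savez('w2.npz',p=p,d=d,**c);cv2.imwrite('pics/w2.png',p)
E
```

```text
clock: 3.53
ee_pos: [0.4967, 0.1956, 0.0829]
eef_rot: [[1.0, -0.027, 0.0], [-0.027, -1.0, 0.0], [0.0, -0.0, -1.0]]
force: [0.8, -0.1, 0.1]
grip_width: 0.4
clock 3.53 pos [0.4967 0.1956 0.0829] yaw -1.56 grip 0.4 F [ 0.8 -0.1  0.1]
tool shift [-0.0003 -0.0001  0.0089] norm 0.009
turn rotvec [-0.0001 -0.0003  0.0059]
```

View pics/w2.png

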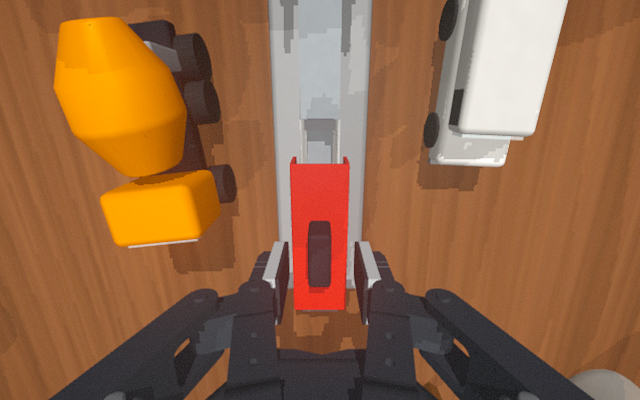

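```bash
python3 -m creep '[[[0.4,0,0,0.0085,0,0,0.006],[0.4,0,0,0,0,0,0],[0,0,0,0,0,0,0],[0,0,0,0,0,0,0],[0,0,0,0,0,0,0],[0,0,0,0,0,0,0],[0,0,0,0,0,0,0]]]'; python3 -c "
from h import *
go([.4964,.1957,.074],-1.9)"
```

```text
clock: 4.17
ee_pos: [0.4958, 0.1956, 0.0746]
eef_rot: [[0.999, -0.032, -0.001], [-0.032, -0.999, -0.0], [-0.001, 0.0, -1.0]]
force: [-4.7, -1.3, 6.0]
grip_width: 0.121
clock 4.17 pos [0.4958 0.1956 0.0746] yaw -1.82 grip 0.121 F [-4.7 -1.3  6. ]
tool shift [ 0.0006 -0.0001  0.0006] norm 0.001
turn rotvec [0.0001 0.0011 0.0014]
```

```bash
python3 -m creep '[[[0,0,-0.007,-0.0005,0,0,0],[0,0,-0.014,0,0,0,0],[0,0,-0.015,0,0,0,0],[0,0,-0.015,0,0,0,0],[0,0,-0.015,0,0,0,0],[0,0,-0.012,0,0,0,0],[0,0,-0.008,0,0,0,0],[0,0,0,0,0,0,0],[0,0,0,0,0,0,0]]]'; python3 -c "
from h import *
go([.4964,.1957,.074],-1.9)"
```

```text
clock: 4.92
ee_pos: [0.4983, 0.283, 0.0747]
eef_rot: [[1.0, -0.031, -0.001], [-0.031, -1.0, 0.001], [-0.001, -0.001, -1.0]]
force: [-5.2, 1.8, 5.0]
grip_width: 0.122
clock 4.92 pos [0.4983 0.283  0.0747] yaw -1.78 grip 0.122 F [-5.2  1.8  5. ]
tool shift [0.0008 0.0873 0.0006] norm 0.087
turn rotvec [-0.0011  0.0011  0.0021]
```

```bash
python3 -m creep '[[[0,0,-0.003,0,0,0,0],[0,0,-0.003,0,0,0,0],[0,0,0,0,0,0,0]]]'; python3 -m creep '[[[0,0,-0.003,0,0,0,0],[0,0,0,0,0,0,0]]]'
```

```text
clock: 5.17
ee_pos: [0.4984, 0.2852, 0.0746]
eef_rot: [[1.0, -0.031, -0.003], [-0.031, -1.0, -0.006], [-0.003, 0.006, -1.0]]
force: [-8.1, -12.8, 9.9]
grip_width: 0.125
clock: 5.33
ee_pos: [0.4984, 0.2854, 0.0746]
eef_rot: [[1.0, -0.031, -0.004], [-0.031, -0.999, -0.01], [-0.004, 0.011, -1.0]]
force: [-8.4, -24.6, 14.5]
grip_width: 0.121
```

```bash
python3 -m creep '[[[0,0,0.007,0,0,0,0],[0.4,0,0,0,0,0,0],[0.4,0,0,0,0,0,0],[0.4,0,0,-0.03,0,0,0],[0.4,0,0,-0.035,0,0,0],[0.4,0,0.035,-0.03,0,0,0],[0.4,0,0.04,-0.02,0,0,0],[0.4,0,0.04,-0.02,0,0,0],[0.4,0,0.04,0,0,0,0],[0.4,0,0.005,0,0,0,0],[0.4,0,0,0,0,0,0],[0.4,0,0,0,0,0,0]]]'; python3 - <<'E'
from h import *
from rig import *
go([.497,.12,.2],-1.8)
c=calibration('wrist');p,d=snapshot('wrist');np.savez('w3.npz',p=p,d=d,**c);cv2.imwrite('pics/w3.png',p)
cv2.imwrite('pics/w3c.png',cv2.resize(p[0:240,240:400],None,fx=3.7,fy=2.5,interpolation=cv2.INTER_CUBIC))
E
python3 meas.py w3.npz
```

```text
clock: 6.33
ee_pos: [0.4946, 0.1327, 0.2037]
eef_rot: [[0.999, -0.033, 0.001], [-0.033, -0.999, 0.001], [0.001, -0.001, -1.0]]
force: [-0.4, 1.2, 0.1]
grip_width: 0.402
clock 6.33 pos [0.4946 0.1327 0.2037] yaw -1.91 grip 0.402 F [-0.4  1.2  0.1]
tool shift [0.0028 0.0126 0.0037] norm 0.013
turn rotvec [-0.0008 -0.0008 -0.0018]
rail [ 300    0   39   71 2192] centre [498.3 260.8] size [51.8 31. ] ang 88.14 depth z 0.0695
tab [  206   242   388   158 20595] centre [580.6 -17.8] size [197.2 440.9] ang 87.97 depth z 0.284
```

View pics/w3c.png

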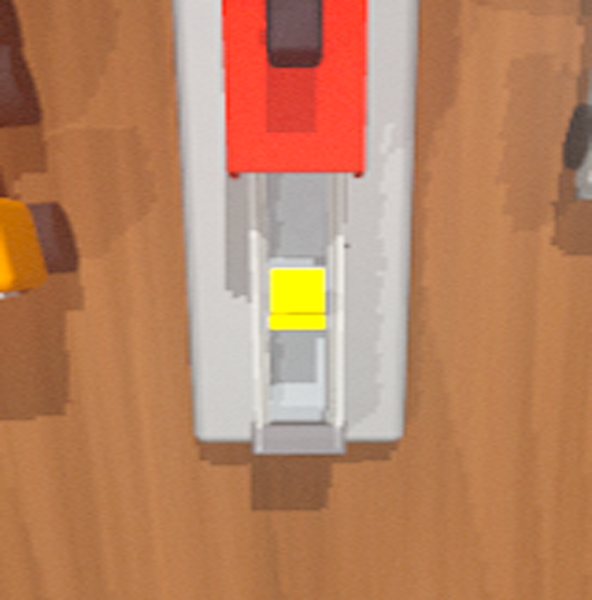

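View pics/w3.png

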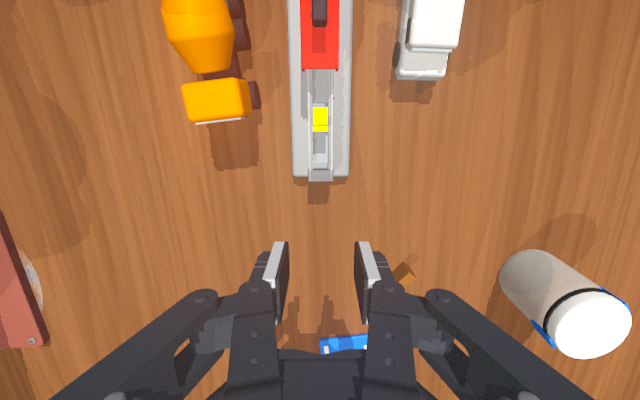

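The rail is open and the yellow follower (320,119) is visible. The front stop spans rows ~169–181. Next I'll work out the seat from several features.

```bash
python3 - <<'E'
from h import *
c=load('w3.npz');p=c['p'].astype(int);W=cloud(c);B,G,R=p[...,0],p[...,1],p[...,2]
ye=(R>180)&(G>180)&(B<100)
q=np.argwhere(ye);print('yellow rows',q[:,0].min(),q[:,0].max(),'cols',q[:,1].min(),q[:,1].max())
for r in range(108,134,2): 
  print(r,p[r,320].tolist(),W[r,320].round(4).tolist())
top=ye&(W[...,2]>.0615)
q=np.argwhere(top);print('top',q.min(0),q.max(0)); 
print('follower ctr',ray(c,[(q[:,1].min()+q[:,1].max())/2],[q[:,0].max()+.5],.0635))
for r in range(164,186): print(r,p[r,320].tolist(),W[r,320].round(4).tolist())
print('rail front edge rows')
for col in (305,320,334):
  rr=np.where((R[:,col]>150)&(G[:,col]<90)&(W[:,col,1]>.15))[0].max();print(col,rr,ray(c,[col],[rr+.5],.069).round(4))
for r in (90,100,140,150,155,172,176):
  sat=p[r].max(-1)
  print(r,[(x,int(sat[x]),round(float(W[r,x,2]),3)) for x in range(302,340)])
E
```

```text
yellow rows 0 131 cols 177 327
108 [0, 255, 255] [0.497, 0.2032, 0.0457]
110 [0, 255, 255] [0.4969, 0.2014, 0.0473]
112 [0, 255, 255] [0.4969, 0.1996, 0.0463]
114 [0, 255, 255] [0.4968, 0.1977, 0.0453]
116 [0, 255, 255] [0.4968, 0.1958, 0.0452]
118 [0, 255, 255] [0.4967, 0.1939, 0.0453]
120 [0, 255, 255] [0.4966, 0.1921, 0.0466]
122 [0, 255, 255] [0.4966, 0.1902, 0.0463]
124 [0, 247, 255] [0.4965, 0.1885, 0.0479]
126 [0, 255, 255] [0.4965, 0.1879, 0.0637]
128 [0, 255, 255] [0.4965, 0.1861, 0.0638]
130 [0, 255, 255] [0.4964, 0.1843, 0.0639]
132 [165, 166, 168] [0.4962, 0.1797, 0.036]
top [  0 177] [130 327]
follower ctr [[0.43376132 0.18587524 0.0635    ]]
164 [204, 199, 198] [0.4951, 0.1467, 0.0357]
165 [205, 202, 199] [0.495, 0.1456, 0.0352]
166 [205, 202, 201] [0.495, 0.1445, 0.0351]
167 [197, 195, 192] [0.4949, 0.1434, 0.035]
168 [154, 153, 156] [0.495, 0.1434, 0.0398]
169 [112, 115, 121] [0.495, 0.1435, 0.0454]
170 [151, 150, 155] [0.4949, 0.1429, 0.047]
171 [170, 168, 174] [0.4949, 0.142, 0.0479]
172 [169, 167, 175] [0.4949, 0.1408, 0.047]
173 [172, 171, 177] [0.4948, 0.1399, 0.
[... 5029 characters left out ...]
(303, 152, 0.015), (304, 154, 0.014), (305, 148, 0.347), (306, 149, 0.016), (307, 146, 0.013), (308, 151, 0.047), (309, 185, 0.048), (310, 191, 0.046), (311, 171, 0.046), (312, 168, 0.047), (313, 171, 0.047), (314, 171, 0.048), (315, 171, 0.047), (316, 171, 0.048), (317, 170, 0.048), (318, 169, 0.048), (319, 169, 0.049), (320, 172, 0.048), (321, 169, 0.048), (322, 169, 0.047), (323, 169, 0.048), (324, 171, 0.048), (325, 170, 0.048), (326, 169, 0.047), (327, 170, 0.047), (328, 168, 0.047), (329, 167, 0.048), (330, 177, 0.047), (331, 185, 0.047), (332, 164, 0.047), (333, 150, 0.047), (334, 145, 0.001), (335, 146, 0.001), (336, 142, 0.001), (337, 143, 0.0), (338, 139, -0.001), (339, 141, -0.0)]
```

```bash
python3 - <<'E'
from h import *
c=load('w3.npz')
for r in (90,100,140,150,155,172,176):
  e=ray(c,[307.5 if r in(90,100,172) else 308.5,332.5 if r not in(172,176) else 333.2],[r,r],.047); print(r,e[:,:2].round(4).tolist(),e.mean(0)[:2].round(4),np.linalg.norm(e[1]-e[0]).round(4))
go([.54,-.2,.2],-73)
E
```

```text
90 [[0.4859, 0.2198], [0.5093, 0.219]] [0.4976 0.2194] 0.0234
100 [[0.4854, 0.2109], [0.5091, 0.2101]] [0.4973 0.2105] 0.0237
140 [[0.4847, 0.1734], [0.5083, 0.1726]] [0.4965 0.173 ] 0.0236
150 [[0.4842, 0.1636], [0.5081, 0.1628]] [0.4961 0.1632] 0.0239
155 [[0.484, 0.1586], [0.508, 0.1578]] [0.496  0.1582] 0.024
172 [[0.4822, 0.1412], [0.5083, 0.1403]] [0.4952 0.1408] 0.0262
176 [[0.483, 0.137], [0.5082, 0.1362]] [0.4956 0.1366] 0.0252
clock 6.38 pos [0.4944 0.1333 0.2035] yaw -1.83 grip 0.403 F [ 0.1 -1.  -0.4]
tool shift [0.0562 0.3316 0.0033] norm 0.336
turn rotvec [-6.0000e-04  4.0000e-04  1.2422e+00]
```

```bash
python3 -m creep '[[[0.5,0.0006,0.0373,-0.002,0,0,0],[0.5,0.0006,0.0373,-0.002,0,0,0],[0.5,0.0006,0.0373,-0.002,0,0,0],[0.5,0.0006,0.0373,-0.002,0,0,0],[0.5,0.0006,0.0373,-0.002,0,0,0],[0.5,0.0006,0.0373,-0.002,0,0,0],[0.5,0.0006,0.0373,-0.002,0,0,0],[0.5,0.0006,0.0373,-0.002,0,0,0],[0.5,0,0,0,0,0,0.113],[0.5,0,0,0,0,0,0.113],[0.5,0,0,0,0,0,0.113],[0.5,0,0,0,0,0,0.113]]]'; python3 -m creep '[[[0.5,0,0,0,0,0,0.113],[0.5,0,0,0,0,0,0.113],[0.5,0,0,0,0,0,0.113],[0.5,0,0,0,0,0,0.113],[0.5,0,0,0,0,0,0.113],[0.5,0,0,0,0,0,0.113],[0.5,0,0,0,0,0,0.113],[0.5,0,0,0,0,0,0],[0.5,0,0,0,0,0,0]]]'; cat > st.py <<'E'
from h import *
from rig import *
import sys
n=sys.argv[1]
go([.557,-.1455,.03],-73)
c=calibration('wrist');p,d=snapshot('wrist');np.savez(n+'.npz',p=p,d=d,**c);cv2.imwrite(f'pics/{n}.png',p)
c=load(n+'.npz')
W=cloud(c);m=(W[...,2]>.024)&(W[...,2]<.045)&(W[...,0]>.48)&(W[...,0]<.66)&(W[...,1]>-.36)&(W[...,1]<-.08)&(p.max(-1).astype(int)-p.min(-1)<40)
k,l,s,ce=cv2.connectedComponentsWithStats(m.astype(np.uint8))
for i in range(1,k):
  if s[i,4]>150:
    t=(l==i)&(W[...,2]>.030)
    cs,_=cv2.findContours(t.astype(np.uint8),cv2.RETR_EXTERNAL,cv2.CHAIN_APPROX_NONE);q=max(cs,key=len)[:,0].astype(float)
    r=cv2.minAreaRect((ray(c,q[:,0],q[:,1],.034)[:,:2]*1000).astype(np.float32))
    print(s[i],np.round(r[0],1),np.round(r[1],1),round(r[2],2),'z',np.median(W[t][:,2]).round(4))
E
python3 st.py w4
```

```text
clock: 7.38
ee_pos: [0.4903, -0.1648, 0.2189]
eef_rot: [[0.883, -0.469, -0.001], [-0.469, -0.883, 0.001], [-0.001, -0.001, -1.0]]
force: [0.9, -0.0, 0.5]
grip_width: 0.5
clock: 8.13
ee_pos: [0.4901, -0.1648, 0.2191]
eef_rot: [[0.297, -0.955, -0.001], [-0.955, -0.297, 0.001], [-0.001, 0.0, -1.0]]
force: [-0.5, 0.2, 0.2]
grip_width: 0.499
clock 8.13 pos [ 0.4901 -0.1648  0.2191] yaw -72.75 grip 0.499 F [-0.5  0.2  0.2]
tool shift [ 0.0016 -0.0697  0.1891] norm 0.202
turn rotvec [0.0004 0.0008 0.0044]
[317  71  12  77 922] [ 556.2 -146.4] [76.4 11.9] 17.27 z 0.0345
[383  91  22  75 694] [ 560.2 -224.5] [77.4  8.9] 10.16 z 0.0344
[ 433  105   51   73 1563] [ 568.2 -295.5] [21.  77.4] 87.78 z 0.0345
```

View pics/w4.png

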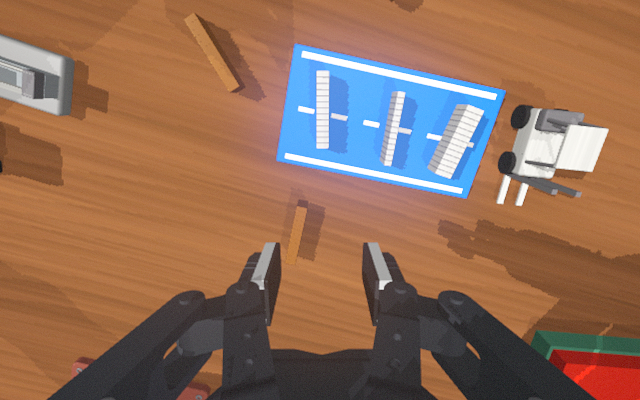

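```bash
python3 -c "
from h import *
go([.5562,-.1464,.0205],-72.75)"
```

```text
clock 8.18 pos [ 0.49   -0.165   0.2192] yaw -72.75 grip 0.5 F [-0.1 -1.4  0.2]
tool shift [ 0.002  -0.0688  0.1987] norm 0.21
turn rotvec [ 0.0003  0.0006 -0.    ]
```

```bash
python3 -m creep '[[[0.5,0.001,-0.0344,0.01,0,0,0],[0.5,0.001,-0.0344,0.01,0,0,0],[0.5,0,0,0.035,0,0,0],[0.5,0,0,0.035,0,0,0],[0.5,0,0,0.035,0,0,0],[0.5,0,0,0.025,0,0,0],[0.5,0,0,0.02,0,0,0],[0.5,0,0,0,0,0,0]]]'; python3 - <<'E'
from h import *
from rig import *
go([.5562,-.1464,.0205],-72.75)
c=calibration('wrist');p,d=snapshot('wrist');np.savez('w5.npz',p=p,d=d,**c);cv2.imwrite('pics/w5.png',p)
E
```

```text
clock: 8.85
ee_pos: [0.5523, -0.1458, 0.0442]
eef_rot: [[0.295, -0.956, -0.009], [-0.956, -0.295, 0.004], [-0.006, 0.007, -1.0]]
force: [0.0, 0.7, -0.5]
grip_width: 0.501
clock 8.85 pos [ 0.5523 -0.1458  0.0442] yaw -72.87 grip 0.501 F [ 0.   0.7 -0.5]
tool shift [ 0.0019 -0.0037  0.0237] norm 0.024
turn rotvec [ 0.0071  0.006  -0.0021]
```

View pics/w5.png

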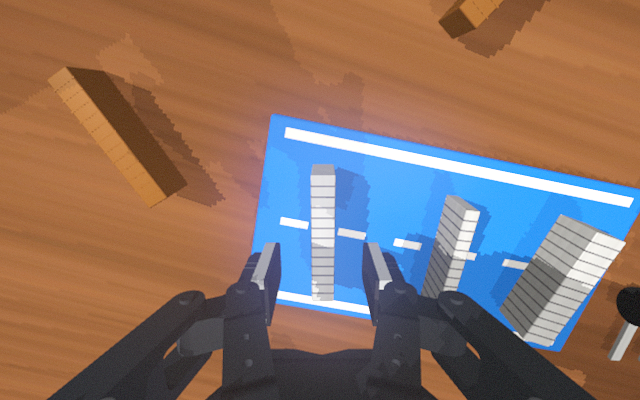

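```bash
python3 -m creep '[[[0.5,0,0,0,0,0,0],[0.5,0,0,0,0,0,0]]]' >/dev/null; python3 -c "
from h import *
go([.5562,-.1464,.0205],-72.75)"
```

```text
clock 9.07 pos [ 0.5575 -0.1483  0.0517] yaw -72.99 grip 0.496 F [-0.2 -0.5  0.8]
tool shift [-0.0023  0.0008  0.0312] norm 0.031
turn rotvec [-0.0025 -0.002  -0.0041]
```

```bash
python3 -m creep '[[[0.5,0,0,0.015,0,0,0],[0.5,0,0,0.008,0,0,0],[0.5,0,0,0.004,0,0,0],[0.5,0,0,0,0,0,0],[0.5,0,0,0,0,0,0],[0.5,0,0,0,0,0,0]]]' >/dev/null; python3 -c "
from h import *
go([.5562,-.1464,.0205],-72.75)"
```

```text
clock 9.57 pos [ 0.5564 -0.1481  0.0234] yaw -73.05 grip 0.502 F [ 0.8 -0.1  0.3]
tool shift [-0.0017 -0.0003  0.0029] norm 0.003
turn rotvec [-0.0008 -0.0006 -0.0052]
```

```bash
python3 -m creep '[[[0.5,-0.001,0,0.0025,0,0,-0.005],[0.5,0,0,0,0,0,0],[0,0,0,0,0,0,0],[0,0,0,0,0,0,0],[0,0,0,0,0,0,0],[0,0,0,0,0,0,0],[0,0,0,0,0,0,0],[0,0,0,0,0,0,0]]]'; python3 -c "
from h import *
go([.5562,-.1464,.11],-72.75)"
```

```text
clock: 10.23
ee_pos: [0.5558, -0.147, 0.0204]
eef_rot: [[0.296, -0.955, 0.0], [-0.955, -0.296, -0.0], [0.0, -0.0, -1.0]]
force: [0.3, 0.1, 1.7]
grip_width: 0.135
clock 10.23 pos [ 0.5558 -0.147   0.0204] yaw -72.76 grip 0.135 F [0.3 0.1 1.7]
tool shift [-0.0004 -0.0006 -0.0896] norm 0.09
turn rotvec [-0.0004 -0.0002 -0.0003]
```

```bash
python3 -m creep '[[[0,0,0,-0.015,0,0,0],[0,0,0,-0.03,0,0,0],[0,0,0,-0.035,0,0,0],[0,0,0,-0.025,0,0,0],[0,0,0,-0.01,0,0,-0.06],[0,0,0,0,0,0,-0.11],[0,0,0,0,0,0,-0.11],[0,0,0,0,0,0,-0.11],[0,0,0,0,0,0,-0.11],[0,0,0,0,0,0,-0.11],[0,0,0,0,0,0,-0.11],[0,0,0,0,0,0,-0.11]]]'; python3 -m creep '[[[0,0,0,0,0,0,-0.11],[0,0,0,0,0,0,-0.11],[0,0,0,0,0,0,-0.11],[0,0,0,0,0,0,-0.079],[0,0,0,0,0,0,0],[0,0,0,0,0,0,0]]]'; python3 -c "
from h import *
go([.4945,.135,.13],-1.78)"
```

```text
clock: 11.23
ee_pos: [0.5552, -0.1468, 0.1347]
eef_rot: [[0.907, -0.421, -0.001], [-0.421, -0.907, 0.0], [-0.001, 0.0, -1.0]]
force: [-0.3, 0.2, -0.4]
grip_width: 0.128
clock: 11.73
ee_pos: [0.5553, -0.1469, 0.1348]
eef_rot: [[0.999, -0.034, -0.001], [-0.034, -0.999, 0.0], [-0.001, -0.0, -1.0]]
force: [0.1, -0.7, -1.4]
grip_width: 0.134
clock 11.73 pos [ 0.5553 -0.1469  0.1348] yaw -1.92 grip 0.134 F [ 0.1 -0.7 -1.4]
tool shift [-0.0703 -0.2797  0.0049] norm 0.288
turn rotvec [-0.0002  0.0006 -0.0025]
```

```bash
python3 -m creep '[[[0,-0.004,-0.016,0,0,0,-0.002],[0,-0.0075,-0.03,0,0,0,0],[0,-0.0075,-0.03,0,0,0,0],[0,-0.0075,-0.03,0,0,0,0],[0,-0.0075,-0.03,0,0,0,0],[0,-0.0075,-0.03,0,0,0,0],[0,-0.0075,-0.03,0,0,0,0],[0,-0.0075,-0.03,0,0,0,0],[0,-0.0065,-0.025,0.002,0,0,0],[0,-0.0045,-0.018,0.002,0,0,0],[0,-0.0025,-0.0107,0,0,0,0],[0,0,0,0,0,0,0]]]'>/dev/null;python3 -m creep '[[[0,0,0,0,0,0,0],[0,0,0,0,0,0,0],[0,0,0,0,0,0,0]]]'>/dev/null; python3 - <<'E'
from h import *
from rig import *
go([.4945,.135,.13],-1.78)
c=calibration('wrist');p,d=snapshot('wrist');np.savez('w6.npz',p=p,d=d,**c);cv2.imwrite('pics/w6.png',p)
cv2.imwrite('pics/w6c.png',cv2.resize(p[100:360,220:420],None,fx=3,fy=2.3,interpolation=cv2.INTER_CUBIC))
E
```

```text
clock 12.98 pos [0.4942 0.1337 0.1313] yaw -1.76 grip 0.132 F [-0.1 -0.3  0.1]
tool shift [ 0.0003 -0.0013  0.0013] norm 0.002
turn rotvec [ 0.0003 -0.0002  0.0004]
```

View pics/w6.png

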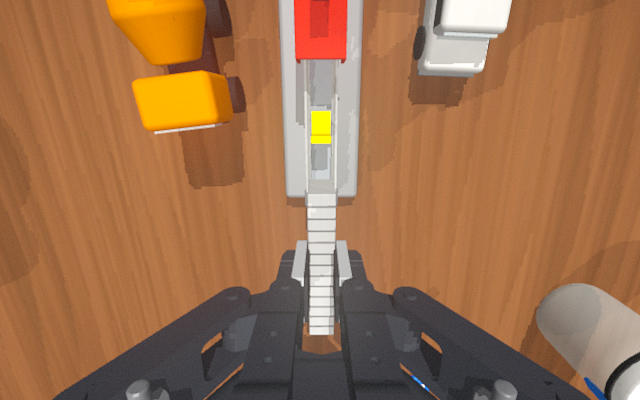

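View pics/w6c.png

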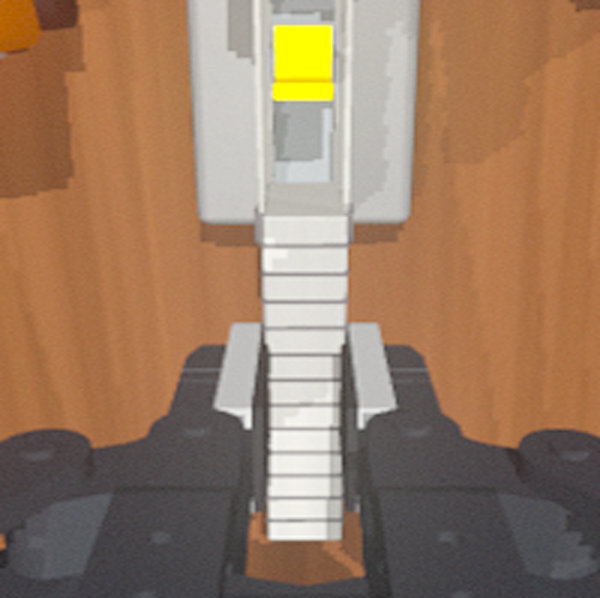

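The strip is held in line with the channel. Its rear end is at row ~193 and the front end at row ~334. I'll compare the strip's line with the channel's in this same view.

```bash
python3 - <<'E'
from h import *
c=load('w6.npz');p=c['p'].astype(int);W=cloud(c)
Z=W[...,2]
z=np.median(Z[200:235,312:332]);print('strip top z',z.round(4),np.median(Z[295:325,315:328]).round(4))
ctr=[]
for r in range(198,330,8):
    g=p[r].sum(-1)
    m=np.where((Z[r]>.135)&(Z[r]<.155)&(p[r].min(-1)>150)&(abs(np.arange(640)-321)<18))[0]
    if r<240 or r>290:
      e=ray(c,[m.min()-.5,m.max()+.5],[r,r],.1445);ctr.append(e.mean(0));print(r,m.min(),m.max(),e.mean(0)[:2].round(4),(e[1,0]-e[0,0]).round(4))
ctr=np.array(ctr);print('strip line',np.polyfit(ctr[:,1],ctr[:,0],1))
col=[(r,round(float(Z[r,321]),3)) for r in list(range(186,200))+list(range(328,340))];print(col)
print('ends',ray(c,[321,321],[192.5,334],.1445))
# yellow & channel
ye=(p[...,2]>180)&(p[...,1]>180)&(p[...,0]<100)&(abs(np.arange(640)-321)<25)[None]
q=np.argwhere(ye);print('yel',q.min(0),q.max(0))
for r in range(105,186,8):
    wl=np.where((Z[r]>.043)&(Z[r]<.053)&(abs(np.arange(640)-321)<25))[0]; e=ray(c,[wl.min()-.5,wl.max()+.5],[r,r],.047);print(r,wl.min(),wl.max(),e.mean(0)[:2].round(4),(e[1,0]-e[0,0]).round(4))
E
```

```text
strip top z 0.1455 0.1455
198 308 335 [0.4962 0.1696] 0.0127
206 308 334 [0.4959 0.1658] 0.0123
214 308 335 [0.496  0.1618] 0.0129
222 308 335 [0.4959 0.1578] 0.013
230 308 334 [0.4955 0.1538] 0.0127
238 308 334 [0.4954 0.1497] 0.0128
294 310 332 [0.4945 0.1185] 0.0116
302 310 333 [0.4946 0.1137] 0.0122
310 310 333 [0.4944 0.1088] 0.0124
318 310 333 [0.4943 0.1039] 0.0125
326 310 328 [0.4928 0.0988] 0.01
strip line [0.03527578 0.49023291]
[(186, 0.132), (187, 0.135), (188, 0.137), (189, 0.138), (190, 0.14), (191, 0.143), (192, 0.144), (193, 0.145), (194, 0.144), (195, 0.146), (196, 0.145), (197, 0.145), (198, 0.146), (199, 0.146), (328, 0.146), (329, 0.145), (330, 0.145), (331, 0.145), (332, 0.146), (333, 0.145), (334, -0.0), (335, 0.001), (336, -0.001), (337, 0.001), (338, -0.0), (339, 0.001)]
ends [[0.49609894 0.17220916 0.1445    ]
 [0.49370264 0.0935919  0.1445    ]]
yel [111 311] [143 330]
105 305 337 [0.4973 0.2081] 0.0238
113 305 337 [0.4971 0.2026] 0.024
121 305 336 [0.4966 0.1969] 0.0234
129 305 336 [0.4964 0.1912] 0.0236
137 306 336 [0.4966 0.1854] 0.0231
145 306 336 [0.4964 0.1794] 0.0233
153 306 336 [0.4962 0.1734] 0.0234
161 306 336 [0.496  0.1673] 0.0236
169 306 336 [0.4959 0.1611] 0.0238
177 306 336 [0.4957 0.1547] 0.024
185 307 336 [0.4959 0.1483] 0.0235
```

```bash
python3 -m creep '[[[0,0,0,0.015,0,0,0],[0,0,0,0.025,0,0,0],[0,0,0,0.018,0,0,0],[0,0,0,0.0095,0,0,0],[0,0,0,0,0,0,0],[0,0,0,0,0,0,0],[0,0,0,0,0,0,0],[0,0,0,0,0,0,0]]]'; python3 -c "
from h import *
go([.4957,.184,.0638],-1.78)"
```

```text
clock: 13.7
ee_pos: [0.4946, 0.1345, 0.0644]
eef_rot: [[1.0, -0.029, 0.001], [-0.029, -1.0, 0.0], [0.001, -0.0, -1.0]]
force: [0.4, -0.4, -1.2]
grip_width: 0.135
clock 13.7 pos [0.4946 0.1345 0.0644] yaw -1.69 grip 0.135 F [ 0.4 -0.4 -1.2]
tool shift [-0.0003 -0.0495  0.0007] norm 0.049
turn rotvec [-0.0002 -0.0015  0.0016]
```

```bash
python3 -m creep '[[[0,0,-0.006,0,0,0,0],[0,0,-0.008,0,0,0,0],[0,0,-0.008,0,0,0,0],[0,0,-0.008,0,0,0,0],[0,0,-0.008,0,0,0,0],[0,0,-0.007,0,0,0,0],[0,0,-0.005,0,0,0,0],[0,0,0,0,0,0,0],[0,0,0,0,0,0,0],[0,0,0,0,0,0,0]]]'; cat > chk.py <<'E'
from h import *
from rig import *
import sys
n=sys.argv[1]
go([.4957,.184,.05],-1.78)
for k in ('wrist','side','scene'):
    c=calibration(k);p,d=snapshot(k);np.savez(f'{n}{k}.npz',p=p,d=d,**c);cv2.imwrite(f'pics/{n}{k}.png',p)
    x,y,w,h=dict(wrist=(220,100,200,220),side=(280,240,140,100),scene=(375,120,120,100))[k]
    cv2.imwrite(f'pics/{n}{k}c.png',cv2.resize(p[y:y+h,x:x+w],None,fx=560/h,fy=560/h,interpolation=cv2.INTER_CUBIC))
E
python3 chk.py a
```

```text
clock: 14.53
ee_pos: [0.4952, 0.1845, 0.0636]
eef_rot: [[1.0, -0.029, -0.0], [-0.029, -1.0, -0.0], [-0.0, 0.0, -1.0]]
force: [0.6, -4.7, 2.0]
grip_width: 0.129
clock 14.53 pos [0.4952 0.1845 0.0636] yaw -1.65 grip 0.129 F [ 0.6 -4.7  2. ]
tool shift [0.0005 0.0005 0.0136] norm 0.014
turn rotvec [0.0003 0.0001 0.0022]
```

View pics/awristc.png

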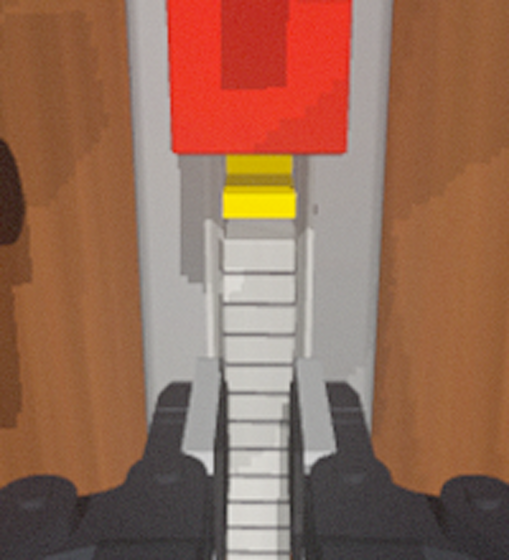

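View pics/asidec.png

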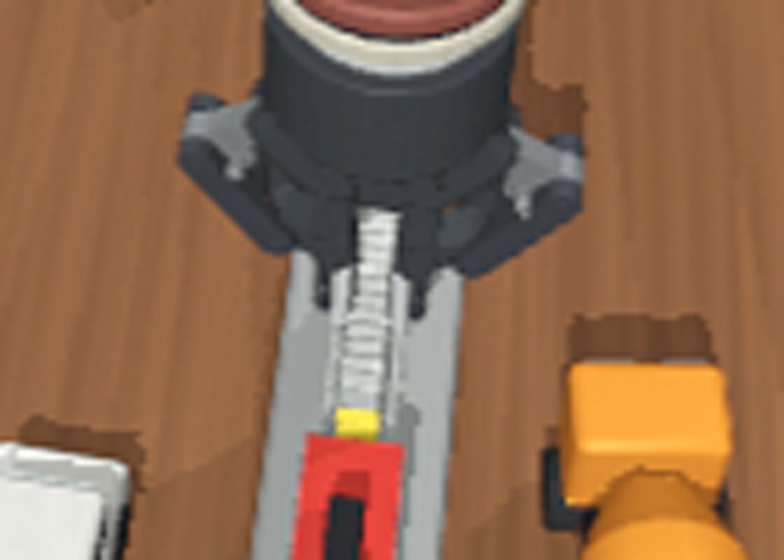

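View pics/ascenec.png

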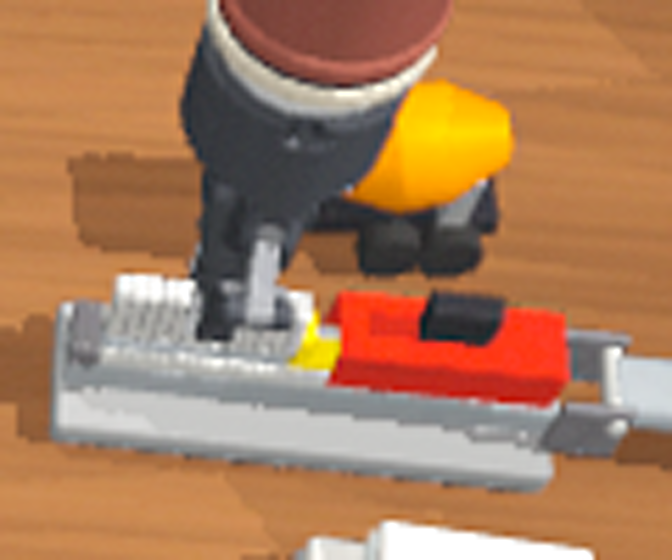

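The strip is pushing the follower back and the rail is still open. Before lowering I'll measure the strip's rear end and its line against the channel.

```bash
python3 - <<'E'
from h import *
c=load('awrist.npz');p=c['p'].astype(int);Z=cloud(c)[...,2]
print('top z',np.median(Z[200:230,312:332]).round(4))
for r in range(184,200): print(r,p[r,321].tolist(),Z[r,321].round(3))
for r in range(198,242,6):
    m=np.where((Z[r]>.069)&(Z[r]<.088)&(abs(np.arange(640)-321)<20))[0]
    e=ray(c,[m.min()-.5,m.max()+.5],[r,r],.077)
    w=np.where((Z[r]>.042)&(Z[r]<.055)&(abs(np.arange(640)-321)<28))[0]; f=ray(c,[w.min()-.5,w.max()+.5],[r,r],.047)
    print(r,m.min(),m.max(),e.mean(0)[:2].round(4),(e[1,0]-e[0,0]).round(4),'ch',w.min(),w.max(),f.mean(0)[:2].round(4),(f[1,0]-f[0,0]).round(4))
print(ray(c,[321]*4,[190,192,193,194],.077)[:,1])
E
```

```text
top z 0.0782
184 [0, 232, 254] 0.064
185 [64, 199, 218] 0.066
186 [147, 157, 168] 0.067
187 [158, 160, 166] 0.066
188 [156, 163, 168] 0.069
189 [154, 160, 166] 0.071
190 [154, 160, 166] 0.073
191 [157, 162, 168] 0.074
192 [155, 163, 168] 0.076
193 [152, 157, 163] 0.077
194 [185, 192, 196] 0.078
195 [197, 202, 206] 0.078
196 [193, 198, 202] 0.078
197 [190, 196, 200] 0.078
198 [192, 198, 201] 0.079
199 [191, 198, 201] 0.078
198 308 336 [0.4975 0.2205] 0.0131 ch 301 342 [0.497  0.2106] 0.0234
204 308 336 [0.4974 0.2176] 0.0132 ch 301 342 [0.4969 0.2071] 0.0236
210 308 335 [0.4971 0.2147] 0.0128 ch 301 342 [0.4968 0.2035] 0.0237
216 308 335 [0.497  0.2118] 0.0129 ch 302 342 [0.497  0.1999] 0.0233
222 308 335 [0.4969 0.2088] 0.013 ch 302 342 [0.4969 0.1962] 0.0235
228 308 335 [0.4968 0.2057] 0.0131 ch 302 342 [0.4968 0.1925] 0.0236
234 308 335 [0.4967 0.2027] 0.0132 ch 302 341 [0.4964 0.1887] 0.0232Traceback (most recent call last):
  File "<stdin>", line 8, in <module>
    return umr_minimum(a, axis, None, out, keepdims, initial, where)
ValueError: zero-size array to reduction operation minimum which has no identity
```

Clearance to the front stop is about 1.3 mm and the lateral error is under 0.3 mm, so I'll lower it.

```bash
python3 -m creep '[[[0,0,0,0.003,0,0,0],[0,0,0,0.003,0,0,0],[0,0,0,0,0,0,0],[0,0,0,0,0,0,0]]]'; python3 -m creep '[[[0,0,0,0.003,0,0,0],[0,0,0,0.003,0,0,0],[0,0,0,0,0,0,0],[0,0,0,0,0,0,0]]]'
```

```text
clock: 15.02
ee_pos: [0.4947, 0.1844, 0.0569]
eef_rot: [[1.0, -0.029, -0.001], [-0.029, -1.0, -0.0], [-0.001, 0.0, -1.0]]
force: [0.9, -4.3, -2.2]
grip_width: 0.127
clock: 15.35
ee_pos: [0.4949, 0.1846, 0.0511]
eef_rot: [[1.0, -0.029, -0.001], [-0.029, -1.0, -0.0], [-0.001, 0.0, -1.0]]
force: [0.8, -3.7, -3.4]
grip_width: 0.134
```

```bash
python3 -m creep '[[[0,0,0,0.0015,0,0,0],[0,0,0,0,0,0,0],[0,0,0,0,0,0,0]]]';python3 -m creep '[[[0,0,0,0.0015,0,0,0],[0,0,0,0,0,0,0],[0,0,0,0,0,0,0]]]'; python3 chk.py b
```

```text
clock: 15.6
ee_pos: [0.4951, 0.1847, 0.0501]
eef_rot: [[1.0, -0.029, -0.0], [-0.029, -1.0, -0.0], [-0.0, 0.0, -1.0]]
force: [0.0, -4.5, -0.2]
grip_width: 0.135
clock: 15.85
ee_pos: [0.4953, 0.1848, 0.0492]
eef_rot: [[1.0, -0.029, 0.0], [-0.029, -1.0, 0.0], [0.0, -0.0, -1.0]]
force: [-2.4, -4.7, 5.3]
grip_width: 0.128
clock 15.85 pos [0.4953 0.1848 0.0492] yaw -1.66 grip 0.128 F [-2.4 -4.7  5.3]
tool shift [ 0.0004  0.0008 -0.0008] norm 0.001
turn rotvec [-0.0001 -0.0001  0.0022]
```

View pics/bscenec.png

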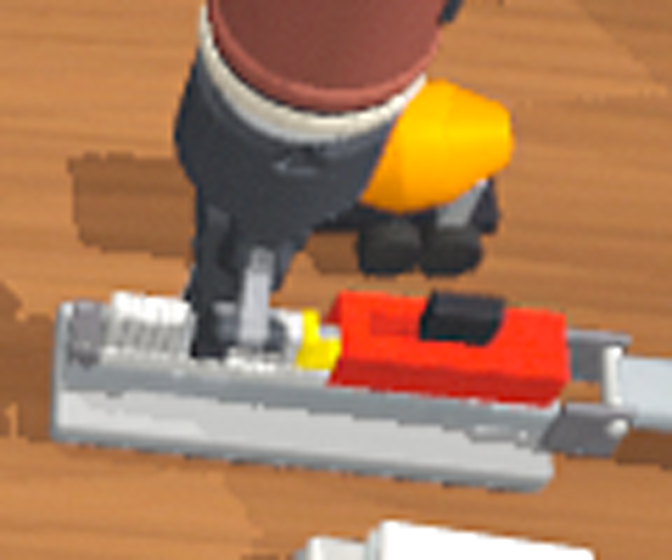

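Contact with the floor gave +5 N, and the strip is down in the channel. Releasing and rising now.

```bash
python3 -m creep '[[[0.2,0,0,0,0,0,0],[0.35,0,0,0,0,0,0],[0.35,0,0,0,0,0,0],[0.35,0,0,0,0,0,0],[0.35,0,0,-0.02,0,0,0],[0.35,0,0,-0.03,0,0,0],[0.35,0,0.025,-0.04,0,0,0],[0.35,0,0.025,-0.02,0,0,0],[0.35,0,0,0,0,0,0],[0.35,0,0,0,0,0,0],[0.35,0,0,0,0,0,0]]]'; python3 chk.py d
```

```text
clock: 16.92
ee_pos: [0.4933, 0.1379, 0.1532]
eef_rot: [[1.0, -0.03, -0.001], [-0.03, -1.0, 0.001], [-0.001, -0.001, -1.0]]
force: [-0.2, 0.3, 0.6]
grip_width: 0.35
clock 16.92 pos [0.4933 0.1379 0.1532] yaw -1.7 grip 0.35 F [-0.2  0.3  0.6]
tool shift [ 0.0011 -0.0461  0.1032] norm 0.113
turn rotvec [-0.0006  0.001   0.0014]
```

View pics/dscenec.png

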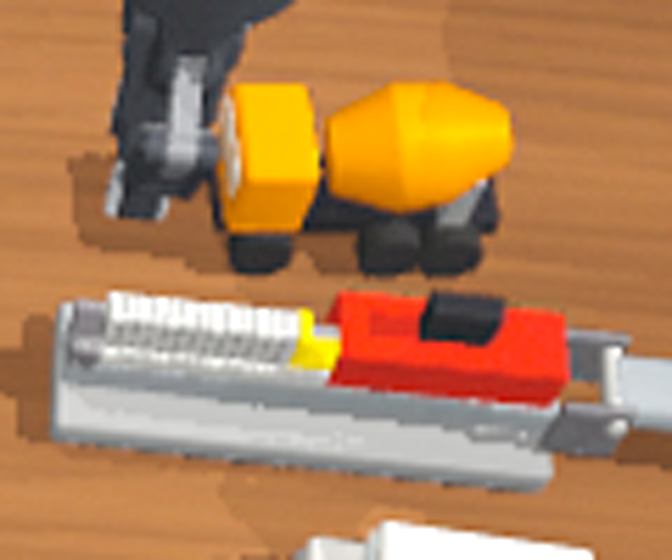

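View pics/dwrist.png

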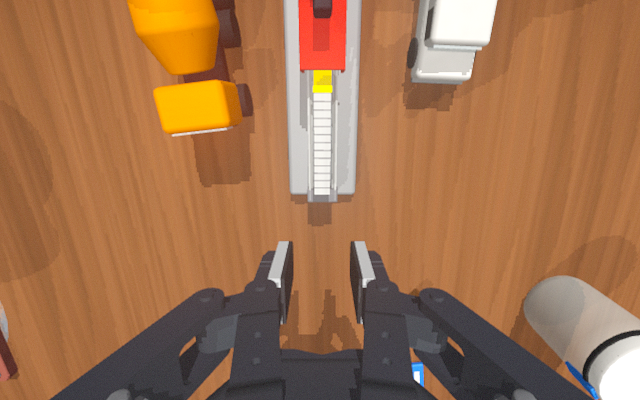

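The strip lies in the channel with its front at row ~194 and the follower right behind it. Checking level, height and gap.

```bash
python3 - <<'E'
from h import *
c=load('dwrist.npz');p=c['p'].astype(int);Z=cloud(c)[...,2]
for a,b in ((94,110),(110,130),(130,150),(150,170),(170,190)): print(a,np.median(Z[a:b,317:328]).round(4))
for r in range(184,206): print(r,p[r,322].tolist(),Z[r,322].round(3),ray(c,[322],[r],.063)[0,1].round(4),ray(c,[322],[r],.047)[0,1].round(4))
for r in range(96,192,12):
    m=np.where((Z[r]>.056)&(Z[r]<.07)&(abs(np.arange(640)-322)<20))[0]
    e=ray(c,[m.min()-.5,m.max()+.5],[r,r],.063)
    w=np.where((Z[r]>.042)&(Z[r]<.07)&(abs(np.arange(640)-321)<28))[0]; f=ray(c,[w.min()-.5,w.max()+.5],[r,r],.047)
    print(r,m.min(),m.max(),e.mean(0)[:2].round(4),(e[1,0]-e[0,0]).round(4),'ch',w.min(),w.max(),f.mean(0)[:2].round(4),(f[1,0]-f[0,0]).round(4))
for r in range(86,96): print(r,p[r,322].tolist(),Z[r,322].round(3),ray(c,[322],[r],.063)[0,1].round(4))
E
```

```text
94 0.0636
110 0.0638
130 0.0638
150 0.0637
170 0.0637
184 [240, 245, 247] 0.063 0.1517 0.1473
185 [241, 246, 247] 0.065 0.1509 0.1464
186 [243, 248, 249] 0.065 0.1501 0.1455
187 [202, 205, 208] 0.063 0.1492 0.1446
188 [216, 220, 223] 0.064 0.1484 0.1437
189 [242, 247, 248] 0.065 0.1476 0.1428
190 [240, 245, 247] 0.064 0.1467 0.1419
191 [239, 244, 246] 0.063 0.1459 0.141
192 [238, 245, 246] 0.063 0.145 0.1401
193 [247, 252, 254] 0.063 0.1442 0.1392
194 [206, 211, 215] 0.048 0.1433 0.1383
195 [130, 130, 138] 0.047 0.1425 0.1374
196 [132, 131, 139] 0.047 0.1416 0.1365
197 [130, 131, 137] 0.047 0.1408 0.1356
198 [131, 132, 139] 0.047 0.1399 0.1347
199 [132, 132, 141] 0.048 0.1391 0.1338
200 [132, 133, 138] 0.048 0.1382 0.1328
201 [123, 127, 136] 0.048 0.1373 0.1319
202 [95, 111, 141] 0.0 0.1365 0.131
203 [70, 98, 141] -0.0 0.1356 0.1301
204 [78, 103, 144] 0.0 0.1347 0.1292
205 [79, 104, 144] 0.001 0.1339 0.1282
96 314 331 [0.4976 0.2186] 0.0132 ch 308 337 [0.4976 0.2188] 0.0235
108 314 331 [0.4973 0.2102] 0.0134 ch 308 337 [0.4974 0.2098] 0.0238
120 314 330 [0.4967 0.2015] 0.0128 ch 308 337 [0.4971 0.2005] 0.0241
132 314 330 [0.4965 0.1927] 0.0129 ch 308 336 [0.4965 0.1911] 0.0235
144 314 330 [0.4962 0.1836] 0.0131 ch 309 336 [0.4966 0.1814] 0.023
156 314 330 [0.4959 0.1743] 0.0132 ch 309 336 [0.4963 0.1714] 0.0233
168 314 330 [0.4957 0.1648] 0.0134 ch 309 336 [0.496  0.1613] 0.0236
180 314 330 [0.4954 0.155 ] 0.0136 ch 309 336 [0.4957 0.1508] 0.0239
86 [0, 255, 255] 0.064 0.2255
87 [0, 255, 255] 0.065 0.2248
88 [0, 255, 255] 0.063 0.2242
89 [0, 255, 255] 0.063 0.2235
90 [0, 255, 255] 0.063 0.2228
91 [0, 255, 255] 0.064 0.2221
92 [92, 243, 250] 0.064 0.2214
93 [223, 228, 234] 0.063 0.2207
94 [244, 246, 249] 0.063 0.22
95 [239, 244, 248] 0.062 0.2193
```

The strip is home: level, top at 63.7 mm, front at y=0.1435 against the stop. Now to the tab, to shut the rail.

```bash
python3 -c "
from h import *
go([.4983,.282,.0745],-1.8)"; python3 -m creep '[[[0.35,0.0002,-0.02,0,0,0,0],[0.35,0.0002,-0.035,0,0,0,0],[0.35,0.0002,-0.035,0,0,0,0],[0.35,0,-0.03,0,0,0,0],[0.35,0,-0.0235,0.01,0,0,0],[0.35,0,0,0.02,0,0,0],[0.35,0,0,0.02,0,0,0],[0.35,0,0,0.01,0,0,0],[0.35,0,0,0,0,0,0],[0.35,0,0,0,0,0,0],[0.35,0,0,0,0,0,0]]]'; python3 -c "
from h import *
go([.4983,.282,.0745],-1.8)"
```

```text
clock 17.07 pos [0.4927 0.1382 0.1522] yaw -1.62 grip 0.351 F [-0.3  0.2  0. ]
tool shift [ 0.0018 -0.1439  0.0777] norm 0.164
turn rotvec [0.0001 0.0032 0.0031]
clock: 17.98
ee_pos: [0.4992, 0.2811, 0.0947]
eef_rot: [[1.0, -0.029, 0.001], [-0.029, -1.0, 0.0], [0.001, -0.0, -1.0]]
force: [-0.2, 0.7, 0.6]
grip_width: 0.346
clock 17.98 pos [0.4992 0.2811 0.0947] yaw -1.68 grip 0.346 F [-0.2  0.7  0.6]
tool shift [-0.0009 -0.0008  0.0202] norm 0.02
turn rotvec [-0.0004 -0.0008  0.0022]
```

```bash
python3 -m creep '[[[0.35,-0.0006,0,0.012,0,0,0.002],[0.35,0,0,0.007,0,0,0],[0.35,0,0,0,0,0,0],[0.35,0,0,0,0,0,0]]]'; python3 - <<'E'
from h import *
from rig import *
p,d=snapshot('wrist');cv2.imwrite('pics/e.png',p)
E
```

```text
clock: 18.32
ee_pos: [0.4975, 0.2807, 0.0743]
eef_rot: [[1.0, -0.031, -0.001], [-0.031, -1.0, -0.0], [-0.001, 0.001, -1.0]]
force: [0.1, 0.2, 0.2]
grip_width: 0.348
```

View pics/e.png

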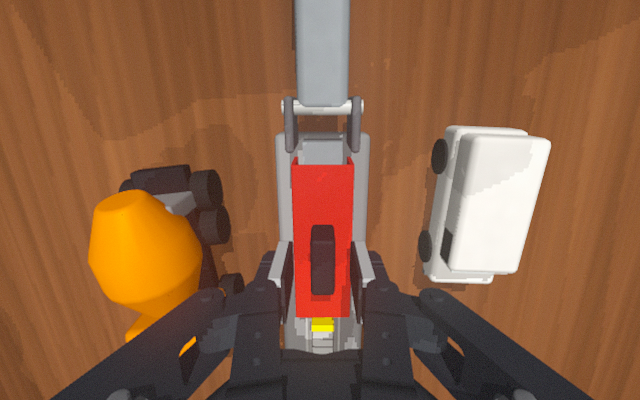

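```bash
python3 -m creep '[[[0,0,0,0,0,0,0],[0,0,0,0,0,0,0],[0,0,0,0,0,0,0],[0,0,0,0,0,0,0],[0,0,0.007,0,0,0,0],[0,0,0.014,0,0,0,0],[0,0,0.015,0,0,0,0],[0,0,0.015,0,0,0,0],[0,0,0.015,0,0,0,0],[0,0,0.012,0,0,0,0],[0,0,0.008,0,0,0,0],[0,0,0,0,0,0,0]]]'; python3 -m creep '[[[0,0,0.004,0,0,0,0],[0,0,0.003,0,0,0,0],[0,0,0,0,0,0,0]]]';python3 -m creep '[[[0,0,0.003,0,0,0,0],[0,0,0,0,0,0,0]]]'
```

```text
clock: 19.37
ee_pos: [0.4956, 0.1927, 0.0756]
eef_rot: [[0.999, -0.032, 0.001], [-0.032, -0.999, -0.001], [0.001, 0.001, -1.0]]
force: [-2.5, -1.7, 5.6]
grip_width: 0.124
clock: 19.62
ee_pos: [0.4955, 0.1868, 0.0756]
eef_rot: [[1.0, -0.031, 0.001], [-0.031, -1.0, -0.0], [0.001, 0.0, -1.0]]
force: [-1.5, -0.4, 6.5]
grip_width: 0.121
clock: 19.78
ee_pos: [0.4954, 0.1842, 0.0756]
eef_rot: [[1.0, -0.031, 0.001], [-0.031, -1.0, -0.0], [0.001, 0.0, -1.0]]
force: [-1.5, -1.3, 5.3]
grip_width: 0.122
```

```bash
python3 -m creep '[[[0,0,0.003,0,0,0,0],[0,0,0,0,0,0,0]]]';python3 -m creep '[[[0,0,0.003,0,0,0,0],[0,0,0,0,0,0,0]]]'
```

```text
clock: 19.95
ee_pos: [0.4954, 0.1839, 0.0756]
eef_rot: [[0.999, -0.032, 0.002], [-0.032, -0.999, 0.005], [0.002, -0.005, -1.0]]
force: [-0.4, 11.3, 2.8]
grip_width: 0.124
clock: 20.12
ee_pos: [0.4954, 0.1837, 0.0756]
eef_rot: [[0.999, -0.032, 0.003], [-0.032, -0.999, 0.01], [0.002, -0.01, -1.0]]
force: [0.4, 24.0, -1.2]
grip_width: 0.121
```

```bash
python3 -m creep '[[[0,0,-0.005,0,0,0,0],[0,0,0,0,0,0,0]]]';python3 -m creep '[[[0.35,0,0,0,0,0,0],[0.35,0,0,0,0,0,0],[0.35,0,0,0,0,0,0],[0.35,0,0,-0.02,0,0,0],[0.35,0,0,-0.035,0,0,0],[0.35,0,0.02,-0.035,0,0,0],[0.35,0,0.025,-0.02,0,0,0],[0.35,0,0,0,0,0,0],[0.35,0,0,0,0,0,0],[0.35,0,0,0,0,0,0]]]'; python3 chk.py f; python3 meas.py fwrist.npz
```

```text
clock: 20.28
ee_pos: [0.4954, 0.1844, 0.0756]
eef_rot: [[1.0, -0.03, 0.001], [-0.03, -1.0, 0.0], [0.001, -0.0, -1.0]]
force: [-0.9, 1.8, 6.2]
grip_width: 0.119
clock: 21.12
ee_pos: [0.493, 0.1389, 0.1839]
eef_rot: [[0.999, -0.032, -0.001], [-0.032, -0.999, 0.0], [-0.001, -0.0, -1.0]]
force: [-0.4, 0.6, 0.1]
grip_width: 0.353
clock 21.12 pos [0.493  0.1389 0.1839] yaw -1.84 grip 0.353 F [-0.4  0.6  0.1]
tool shift [ 0.0014 -0.0452  0.1339] norm 0.141
turn rotvec [-0.      0.0015 -0.0011]
rail [ 304   82   38  110 3424] centre [496.5 184.8] size [91.1 33. ] ang 88.18 depth z 0.0696
tab [   50   267   543   133 32424] centre [489.   -3.4] size [157.6 569.4] ang 88.2 depth z 0.2617
```

View pics/fwrist.png

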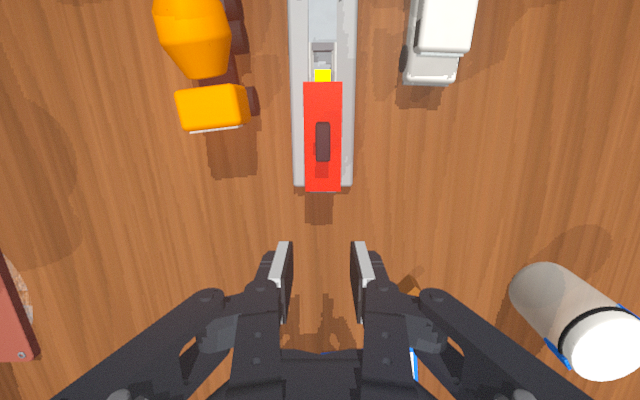

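View pics/fscene.png

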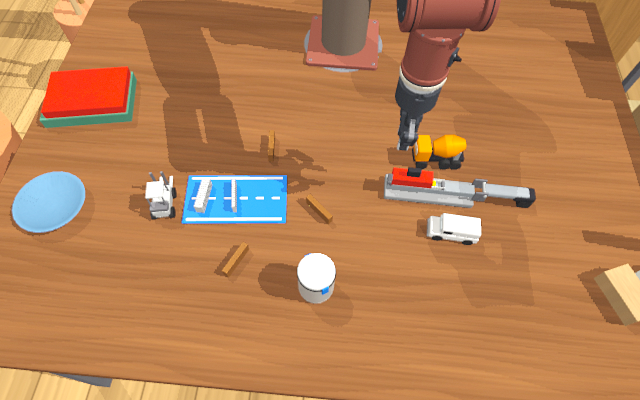

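```bash
python3 -c "
from rig import *
print(job_done())"
```

```text
the job is handed in; nothing more can be done
None
```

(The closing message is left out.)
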